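# Empty the milling balls from a mug and stand it on the banding wheel

## Robot

A 6-joint arm with a two-finger parallel gripper is mounted at the origin on the work surface. World frame = base frame: x ahead of the robot, y to its left, z up, the work surface at z = 0. Lengths are in m, angles in rad, forces in N, time in s.
With the tool pointing down it reaches from about 0.4 to 0.825 m from the base axis. Payload 7 kg.
Tool frame: the origin (TCP) lies at the centre of the arm's flange, where the gripper is bolted on; the fingertips stand 178 mm ahead of it and the grasp point (between the pads) lies ahead of it (tcp_to_grasp is the z of the grasp point in the tool frame, in m); z points along the fingers, x is the direction in which the jaws open and shut, and the axes are right-handed (so a half turn about z gives the same grasp; the last joint's range is limited). The gripper opens to 88 mm and grips with 3 to 60 N. Pads are 19 mm wide; open, the fingers measure 130 mm over their backs; the gripper's body (78 mm by 193 mm) begins 47 mm behind the grasp point.
Start: joints at [-0.895, 0.359, 0.012, 0, -1.224, -0.288], TCP at [0.255, -0.625, 0.405] pointing down, gripper open.
Joint ranges: [-3.07, 3.07], [-1.43, 2.12], [-1.02, 1.25], [-3.03, 1.67], [-3.05, -0], [-3.03, 3.03]. Speed limits (rad/s): [2.39, 2.39, 3.01, 3.14, 3.14, 3.14].

## Interface

Orientations are given as [roll, pitch, yaw] about the fixed x, y, z axes, in that order (R = Rz(yaw) Ry(pitch) Rx(roll)).
In Python, from station import get_state, grab_frame, job_done, tcp_to_grasp gives the robot as it stands.
- The arm moves only by the tool drive_tool, never from a script. Its argument "moves" is a list of rows, each a list of 7 numbers: the shift along the tool's x, y, z in mm, then the turn, a rotation vector about the tool's x, y, z in degrees, then the closure, from -1 (fully open) to 1 (shut), so that 0 is half open. In form: [[dx, dy, dz, ax, ay, az, claw], ...]. A call has 1 to 12 rows; each row is the pose to reach, as a shift and turn from the pose commanded when the call began, along the tool's axes at that moment; what a row does not reach only later rows make up. A row lasts 1/8 s, in which the tool goes at most 62.5 mm and 10.7 degrees, less where a joint would pass 70% of its speed; a pose out of reach is approached as far as the arm can. A call with a gripper value outside its range is refused whole. The fingers move at their own pace and stop on an object; "grip_force" is the grip in N (left out, the last holds). Time passes only in rows, so rows that repeat a pose let the fingers close. It gives the time, the measured TCP pose, the force and the opening at its end, in the units of the state.
- get_state(): the state, without advancing time (a new reading comes with each control period).
- grab_frame(name): name is "side" or "top"; returns a dict with "img" (384x512x3 uint8, red, green, blue), "range_z" (384x512 float32, m along the optical axis (not along the pixel's ray), 0 where there is no reading), "fovy" (degrees; the focal length in pixels is half the picture's height over the tangent of half this angle, whatever the lens; pixels are square), "cx", "cy" (the principal point, pixels), "rvec" (rotation vector, rad) and "tvec" (3), from world to camera coordinates, as OpenCV has them. Camera axes: x right, y down, z forward; pixel columns grow to the right and rows downward; lengths in m; the calibration is good to about 2 mm. A picture is of the moment at which its call begins.
- job_done(): hands the job in, once; it reports no verdict.
The state is a dict: "t": time; "q": joint angles; "qd": joint speeds; "joint_efforts": joint torques, N m; "eef_pos": TCP position; "ee_rot": TCP orientation; "force": force on the tool from outside, world axes, zero at the start; "moment": the same for the moment, N m; "width": finger opening in m.
Only numpy, scipy, OpenCV 4.12 (cv2) and the standard library are available. Lean on these libraries where they do the work, as an engineer would, in place of code of your own. Each camera call takes 0.05 s, during which the arm holds its last target. There are 200 camera calls.

## Task

The mug with the handle holds four porcelain milling balls: tip it over the grey tray so that all four end up in the tray. Then stand the empty mug upright in the middle of the banding wheel, feeling for the wheel's head (its height is not known beforehand), setting it down gently while you still hold it, and let go. Leave the beaker and the test tile next to the mug where they are.

Things in the scene. Friction and masses are not known exactly. Their poses are not given: they have to be found in the camera images.
- mug: Loose white mug, 90 mm tall, 0.3 kg, with a handle. Origin: centre of underside; z up its axis to the mouth; x towards the handle, at the start pointing to +x within 0.6 rad. Outside diameter 58 mm at the foot, 65 mm at 56 mm height, 69 mm at the rim; wall 4, floor 6 mm. Handle: 10 mm round loop in the x-z plane, out to 68 mm from the axis, heights 20 to 84 mm.
- ball0: Loose white porcelain milling ball, 21 mm in diameter, 16 g, one of four lying in the mug at the start. Origin: its centre.
- ball1: Loose white porcelain milling ball, 21 mm in diameter, 16 g, one of four lying in the mug at the start. Origin: its centre.
- ball2: Loose white porcelain milling ball, 21 mm in diameter, 16 g, one of four lying in the mug at the start. Origin: its centre.
- ball3: Loose white porcelain milling ball, 21 mm in diameter, 16 g, one of four lying in the mug at the start. Origin: its centre.
- tray: Fixed open grey plastic tray, 200 x 200 mm outside, 50 mm high, wall and floor 6 mm. Origin: centre of its underside; x and y along its sides, z up.
- wheel: Fixed potter's banding wheel (does not turn): dark round foot, 150 mm diameter, and on a telescopic spindle a flat aluminium head, 170 mm diameter, with a springy rubber disc (156 mm, gives 3.5 N/mm) on top. Origin: centre of the foot's underside on the table, under the head's centre. The disc's top is 55 to 100 mm above it; that height differs each time and is not reported.
- bat: Fixed square plywood bat, 200 x 200 x 16 mm, on which the mug stands about 30 mm from its centre towards the robot, with a beaker and a test tile behind it. Origin: centre of its underside, z up.
- beaker: Bystander: loose small terracotta beaker without handle, 48 mm in diameter, 60 mm tall, on the bat behind the mug. Origin: centre of its underside.
- tile: Bystander: loose L-shaped terracotta test tile, 45 x 50 mm, 63 mm tall, on the bat behind the mug. Origin: centre of its underside.

How it is judged:
By the outcome, as a careful person would: the job done as asked, in the order asked, and still so for the second after the job is handed in, with the robot touching nothing.
It also fails if it takes over 58 s, if anything falls off the work surface, if the arm or the gripper's body presses on something with over 40 N, if the wrist force passes 120 N, or if a joint passes its speed limit or range.

## Working session

There is one attempt and no reset: what is moved stays moved. The work goes in short steps, Python scripts to look and compute and a tool call to move; the robot and the scene stay as the last step left them, time stands still between calls to the robot, and variables do not carry over. Pictures are saved under pics/ and viewed, about 8 in all and at most 12, crops included, and the job is handed in when it is done.

Besides the shell and the picture viewer there is one more tool, called after ">>>" by a JSON object that holds its "fn" and its "kwargs", one argument or row to a line. drive_tool: Moves the arm, as the interface text tells. Its arguments: {"type":"object","properties":{"moves":{"type":"array"},"grip_force":{"type":"number"}},"required":["moves"]}

```bash
mkdir -p pics
cat > h.py <<'E'
import numpy as np, cv2
from scipy.spatial.transform import Rotation as R
from station import *
def cam(n):
    f=grab_frame(n); f['R']=cv2.Rodrigues(np.array(f['rvec'],float))[0]; f['t']=np.array(f['tvec'],float).ravel()
    f['f']=192/np.tan(np.radians(f['fovy'])/2); return f
def cloud(f):
    v,u=np.mgrid[:384,:512]; z=f['range_z']
    p=np.stack([(u-f['cx'])/f['f']*z,(v-f['cy'])/f['f']*z,z],-1)
    return (p-f['t'])@f['R']
def ray(f,u,v,h):
    d=np.array([(u-f['cx'])/f['f'],(v-f['cy'])/f['f'],1])@f['R']; o=-f['R'].T@f['t']
    return o+d*(h-o[2])/d[2]
def save(f,n): cv2.imwrite('pics/'+n+'.png',f['img'][:,:,::-1])
E
python3 - <<'E'
from h import *
print(get_state(),tcp_to_grasp)
ims=[]
for n in('side','top'):
    f=cam(n); print(n,f['fovy'],f['cx'],f['cy'],-f['R'].T@f['t'],f['R'][2]); save(f,n+'0'); np.save(n+'0.npy',f,allow_pickle=True)
E
```

```text
{'t': 0.0, 'q': array([-8.94939599e-01,  3.59344135e-01,  1.10452499e-02, -3.30591599e-04,
       -1.22410868e+00, -2.88059935e-01]), 'qd': array([-1.56217909e-03,  9.88094913e-05, -5.40475727e-04, -1.30818296e-03,
        1.81950266e-03,  2.82891146e-04]), 'joint_efforts': array([-1.66404584e-04, -5.82722425e+01,  2.93034464e+01,  6.99691951e+00,
        6.51130467e-03, -1.88996282e-04]), 'eef_pos': array([ 0.25513908, -0.62469836,  0.4037477 ]), 'ee_rot': array([-3.14143284e+00, -1.63315067e-03,  1.95848041e+00]), 'force': array([-0.82207792, -0.22331001, -0.2432404 ]), 'moment': array([-0.00238149,  0.01417137, -0.03397849]), 'width': 0.08728655400968514} 0.1593
side 48.57180907751146 251.52237732127236 195.46915387383743 [0.23431324 0.76908277 0.93381883] [ 0.24477616 -0.64936487 -0.72000688]
top 48.86134253545432 256.3776513407407 191.36129229245483 [0.44568767 0.02135244 1.19984922] [ 0.08794352 -0.00252398 -0.99612227]
```

View pics/side0.png

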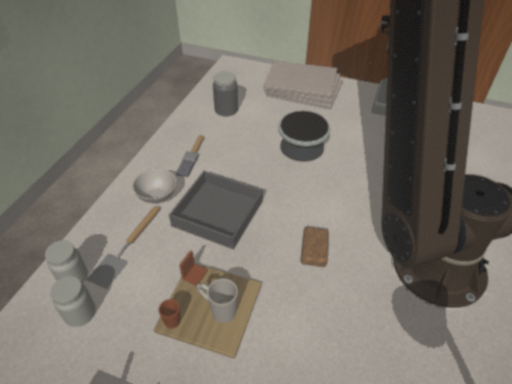

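View pics/top0.png

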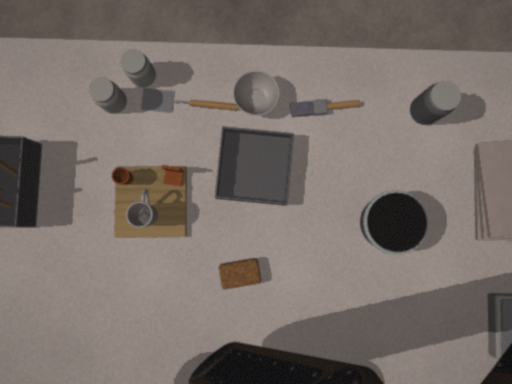

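The side view shows the bat with the mug at about (223,300), its handle at about (205,292), the beaker (170,313), tile (193,268), tray (218,208) and wheel (304,135). In the top view the mug is at (140,215) with its handle at (147,198), the tile (173,176), beaker (122,176), tray (256,166) and wheel (395,221). Next I measure them.

```bash
python3 - <<'E'
from h import *
F={n:np.load(n+'0.npy',allow_pickle=True).item() for n in('side','top')}
C={n:cloud(F[n]) for n in F}
np.set_printoptions(precision=4,suppress=True)
def rpt(name,m,p):
    if m.sum()<5: print(name,'none');return
    q=p[m];print(name,m.sum(),'med',np.median(q,0),'lo',np.percentile(q,2,0),'hi',np.percentile(q,98,0))
T=C['top'];S=C['side']
def box(P,x,y,z): return (P[...,0]>x[0])&(P[...,0]<x[1])&(P[...,1]>y[0])&(P[...,1]<y[1])&(P[...,2]>z[0])&(P[...,2]<z[1])
for (u,v) in [(140,215),(147,198),(173,176),(122,176),(256,166),(395,221),(150,232),(300,230),(239,273)]:
    print((u,v),T[v,u])
for n,P in C.items():
    print(n,'valid',(F[n]['range_z']>0).mean())
    b=T[215,140]; 
    for nm,x,y,z in [('rim',(b[0]-.06,b[0]+.09),(b[1]-.07,b[1]+.07),(.098,.125)),
       ('mugbody',(b[0]-.06,b[0]+.06),(b[1]-.05,b[1]+.05),(.03,.125)),
       ('bat',(b[0]-.1,b[0]+.2),(b[1]-.15,b[1]+.1),(.01,.022)),
       ('tray',(T[166,256][0]-.13,T[166,256][0]+.13),(T[166,256][1]-.13,T[166,256][1]+.13),(.04,.06)),
       ('wheel',(T[221,395][0]-.13,T[221,395][0]+.13),(T[221,395][1]-.13,T[221,395][1]+.13),(.045,.13))]:
        rpt(nm,box(P,x,y,z),P)
    hsv=cv2.cvtColor(F[n]['img'],cv2.COLOR_RGB2HSV)
    m=((hsv[...,0]<10)|(hsv[...,0]>172))&(hsv[...,1]>120)&(hsv[...,2]>50)
    k,l,st,ce=cv2.connectedComponentsWithStats(m.astype(np.uint8))
    for i in range(1,k):
        if st[i,4]>40: rpt('red'+str(ce[i].astype(int)),(l==i)&(F[n]['range_z']>0),P)
t=T[T[...,2]>.045]
E
python3 - <<'E'
import cv2,numpy as np
a=cv2.imread('pics/top0.png')[150:250,95:215];b=cv2.imread('pics/side0.png')[235:355,150:270]
cv2.imwrite('pics/crop.png',np.hstack([cv2.resize(a,(480,400),interpolation=cv2.INTER_CUBIC),cv2.resize(b,(400,400),interpolation=cv2.INTER_CUBIC)])[:, :800])
E
```

```text
(140, 215) [0.4741 0.3351 0.0399]
(147, 198) [0.5201 0.3137 0.0578]
(173, 176) [0.5859 0.2527 0.0251]
(122, 176) [0.5818 0.3951 0.0247]
(256, 166) [0.6232 0.0214 0.0087]
(395, 221) [ 0.4757 -0.3442  0.0992]
(150, 232) [0.4282 0.3116 0.0148]
(300, 230) [ 0.4455 -0.1082 -0.0008]
(239, 273) [0.3242 0.0595 0.0332]
side valid 0.9960784912109375
rim 243 med [0.4728 0.3211 0.1049] lo [0.4402 0.29   0.0983] hi [0.522  0.3558 0.1083]
mugbody 1119 med [0.4773 0.3192 0.0765] lo [0.4411 0.2915 0.0324] hi [0.5295 0.3548 0.1072]
bat 4403 med [0.5015 0.3471 0.016 ] lo [0.4142 0.2224 0.0122] hi [0.6048 0.4167 0.0199]
tray 799 med [0.6164 0.0461 0.0481] lo [ 0.5156 -0.0721  0.0405] hi [0.7213 0.1343 0.0531]
wheel 1440 med [ 0.4683 -0.3295  0.0957] lo [ 0.3954 -0.4158  0.0785] hi [ 0.5448 -0.2665  0.0997]
red[194 273] 184 med [0.5824 0.2552 0.0243] lo [0.5638 0.2337 0.0213] hi [0.601  0.2776 0.0286]
red[170 312] 212 med [0.5728 0.3833 0.0619] lo [0.5543 0.3673 0.0223] hi [0.5941 0.4098 0.077 ]
top valid 0.9960072835286459
rim 159 med [0.4785 0.321  0.1046] lo [0.4416 0.2866 0.0984] hi [0.5248 0.353  0.109 ]
mugbody 650 med [0.4785 0.3228 0.0716] lo [0.4442 0.2878 0.034 ] hi [0.5302 0.3509 0.108 ]
bat 3778 med [0.514  0.3045 0.0155] lo [0.4175 0.2185 0.011 ] hi [0.6085 0.4103 0.0208]
tray 692 med [0.6256 0.0283 0.049 ] lo [ 0.5171 -0.0761  0.0415] hi [0.7227 0.1294 0.0536]
wheel 3278 med [ 0.4727 -0.3465  0.0955] lo [ 0.3981 -0.4231  0.0832] hi [ 0.549  -0.2727  0.1001]
red[123 175] 73 med [0.5821 0.3889 0.0318] lo [0.5597 0.3619 0.0168] hi [0.5971 0.4011 0.0777]
```

View pics/crop.png

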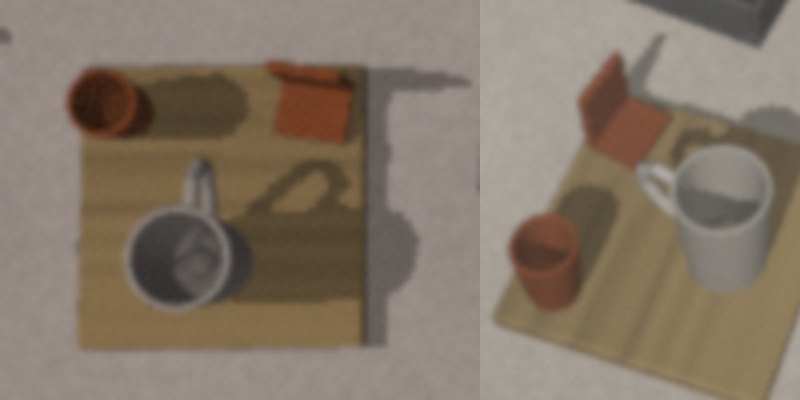

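The crop confirms the layout: mug rim centre at about (140,215) in the top view and the handle going up and slightly right, clear of beaker and tile. I now refine the mug, wheel and tray, and work out the first move.

```bash
cat >> h.py <<'E'
def circ(p):
    s=np.linalg.lstsq(np.c_[2*p,np.ones(len(p))],(p**2).sum(1),rcond=None)[0]
    return s[:2],np.sqrt(s[2]+s[:2]@s[:2])
def ori(alpha,theta,roll=0):
    """tool z at azimuth alpha, theta below horizontal; jaws horizontal; extra roll about tool z (deg)"""
    a,t=np.radians([alpha,theta]); z=np.array([np.cos(t)*np.cos(a),np.cos(t)*np.sin(a),-np.sin(t)])
    x=np.array([np.sin(a),-np.cos(a),0]); return R.from_matrix(np.c_[x,np.cross(z,x),z])*R.from_euler('z',roll,degrees=True)
def pose():
    s=get_state(); return s,np.array(s['eef_pos']),R.from_euler('xyz',s['ee_rot'])
def delta(pg,Rg,p,Ro):
    """row for grasp point pg with orientation Rg"""
    tc=pg-Rg.apply([0,0,tcp_to_grasp]); return np.round(np.r_[1e3*Ro.inv().apply(tc-p),np.degrees((Ro.inv()*Rg).as_rotvec())],1)
E
python3 - <<'E'
from h import *
np.set_printoptions(precision=4,suppress=True)
for n in('top','side'):
    f=np.load(n+'0.npy',allow_pickle=True).item(); P=cloud(f).reshape(-1,3)
    c=np.array([.474,.321]);
    for it in range(3):
        d=np.linalg.norm(P[:,:2]-c,axis=1); m=(d<.039)&(d>.028)&(P[:,2]>.099)&(P[:,2]<.112); c,r=circ(P[m,:2])
    d=np.linalg.norm(P[:,:2]-c,axis=1);h=(d>.042)&(d<.07)&(P[:,2]>.05)&(P[:,2]<.11)
    print(n,'rim',c,r,np.percentile(P[m,2],[50,90]),'handle',h.sum(),np.degrees(np.arctan2(*(np.median(P[h,:2],0)-c)[::-1])))
    c=np.array([.473,-.348])
    dz=P[(np.linalg.norm(P[:,:2]-c,axis=1)<.06)&(P[:,2]>.05)&(P[:,2]<.13)]; print('wheel z',np.percentile(dz[:,2],[10,50,90]))
    # contour-based: bright rim ring/outer contour of the wheel projected on plane z
    m=(np.abs(f['range_z'])>0)&(cloud(f)[...,2]>.075)&(cloud(f)[...,2]<.12)&(np.linalg.norm(cloud(f)[...,:2]-c,axis=-1)<.12)
    cs=max(cv2.findContours(m.astype(np.uint8),0,1)[0],key=cv2.contourArea)[:,0]
    q=np.array([ray(f,u,v,np.median(dz[:,2]))[:2] for u,v in cs]); print('wheel c',circ(q))
    t=(np.abs(P[:,0]-.62)<.14)&(np.abs(P[:,1]-.028)<.14)&(P[:,2]>.04)&(P[:,2]<.06); print('tray',cv2.minAreaRect(P[t,:2].astype(np.float32)*1000))
s,p,Ro=pose()
for al,th,g in[(0,60,[.60,-.25,.25]),(15,30,[.62,.05,.25])]: print(al,th,delta(np.array(g),ori(al,th),p,Ro))
E
```

```text
top rim [0.4745 0.3197] 0.03207739875981258 [0.1049 0.1079] handle 65 -6.63023376644469
wheel z [0.0934 0.0961 0.0987]
wheel c (array([ 0.4733, -0.3463]), np.float64(0.08315652299795001))
tray ((639.8719482421875, 25.37409210205078), (200.31959533691406, 239.48233032226562), 86.16506958007812)
side rim [0.4727 0.3229] 0.032140297274850564 [0.1052 0.1073] handle 101 -3.3394489745361002
wheel z [0.0943 0.0964 0.0989]
wheel c (array([ 0.4694, -0.3329]), np.float64(0.08727075705894653))
tray ((638.350830078125, 27.593650817871094), (204.56161499023438, 241.62039184570312), 86.13302612304688)
0 60 [ 246.6  387.2   16.2    8.2  -41.  -153. ]
15 30 [ 503.9  456.    74.9    5.6  -86.9 -150.4]
```

>>> {"fn": "drive_tool", "kwargs": {
  "moves": [
    [247,387,16,8,-41,-153,-1],
    [247,387,16,8,-41,-153,-1],
    [247,387,16,8,-41,-153,-1],
    [247,387,16,8,-41,-153,-1],
    [247,387,16,8,-41,-153,-1],
    [247,387,16,8,-41,-153,-1]
  ]
}}

```text
t: 0.85
eef_pos: [0.4722, -0.3168, 0.3916]
ee_rot: [-2.948, 0.208, 3.078]
force: [2.4, -0.7, -0.1]
width: 0.0878
```

```bash
cat > nxt.py <<'E'
import sys,json; from h import *
s,p,Ro=pose(); open('log.txt','a').write(json.dumps([list(s['q']),list(p),list(Ro.as_quat())])+'\n')
g=p+Ro.apply([0,0,tcp_to_grasp]); z=Ro.as_matrix()[:,2]
print('t',s['t'],'q',np.round(s['q'],3),'grasp',np.round(g,4),'az/th',np.degrees([np.arctan2(z[1],z[0]),-np.arcsin(z[2])]).round(1),'F',np.round(s['force'],1),'w',round(s['width'],4))
for a in sys.argv[1:]:
    v=[float(x) for x in a.split(',')]; print(a,list(map(float,delta(np.array(v[:3]),ori(*v[3:]),p,Ro))))
E
python3 nxt.py .62,-.05,.25,0,50
```

```text
t 0.85 q [-0.195  0.109 -0.463  0.236 -0.782 -0.039] grasp [ 0.5024 -0.3495  0.2386] az/th [-47.3  73.8] F [ 2.4 -0.7 -0.1] w 0.0878
.62,-.05,.25,0,50 [-23.7, 268.9, -27.4, 12.4, -32.0, -88.2]
```

>>> {"fn": "drive_tool", "kwargs": {
  "moves": [
    [-24,269,-27,12,-32,-88,-1],
    [-24,269,-27,12,-32,-88,-1],
    [-24,269,-27,12,-32,-88,-1],
    [-24,269,-27,12,-32,-88,-1],
    [-24,269,-27,12,-32,-88,-1]
  ]
}}

```text
t: 1.48
eef_pos: [0.5189, -0.0483, 0.3718]
ee_rot: [-2.614, 0.195, -2.25]
force: [0.4, -1.6, 1.3]
width: 0.0878
```

```bash
python3 nxt.py .62,.05,.25,10,30
```

```text
t 1.475 q [ 0.224 -0.017 -0.908  0.998 -0.355 -0.281] grasp [ 0.5981 -0.0779  0.2368] az/th [-20.5  57.9] F [ 0.4 -1.6  1.3] w 0.0878
.62,.05,.25,10,30 [-27.1, 88.1, 4.6, 23.1, -27.4, -42.1]
```

>>> {"fn": "drive_tool", "kwargs": {
  "moves": [
    [-27,88,5,23,-27,-42,-1],
    [-27,88,5,23,-27,-42,-1],
    [-27,88,5,23,-27,-42,-1],
    [-27,88,5,23,-27,-42,-1],
    [-27,88,5,23,-27,-42,-1],
    [-27,88,5,23,-27,-42,-1]
  ]
}}

```text
t: 2.22
eef_pos: [0.4845, 0.0336, 0.435]
ee_rot: [-2.392, 0.023, -1.572]
force: [-0.7, 0.1, -0.3]
width: 0.0879
```

```bash
python3 nxt.py
cat > kin.py <<'E'
from h import *; import json
from scipy.optimize import least_squares
def fk(k,q):
    # Rz(q1) [a1,lat,d1] Ry(q2) [a2,0,L1] Ry(-q3) [L2,lat2,e] Rx(s4 q4) Ry(-q5) [d6,0,0] Rx(s6 q6) tool
    r1=R.from_euler('z',q[0]);r2=r1*R.from_euler('y',q[1]);r3=r2*R.from_euler('y',-q[2])
    r4=r3*R.from_euler('x',S4*q[3]);r5=r4*R.from_euler('y',-q[4]);r6=r5*R.from_euler('x',S6*q[5])
    p=r1.apply([k[0],k[1],k[2]])+r2.apply([0,0,k[3]])+r3.apply([k[4],0,k[5]])+r6.apply([k[6],0,0])
    # tool z = link x ; tool x azimuth = q1+q6+pi when down
    T=R.from_matrix(np.array([[0,0,1],[0,-1,0],[1,0,0]],float)) 
    return p,r6*T
D=[json.loads(l) for l in open('log.txt')]
D.append([[-.89494,.35934,.01105,-.00033,-1.22411,-.28806],[.25514,-.6247,.40375],list(R.from_euler('xyz',[-3.14143,-.00163,1.95848]).as_quat())])
best=None
for S4 in(1,-1):
  for S6 in(1,-1):
    e=max((fk(np.zeros(7),d[0])[1].inv()*R.from_quat(d[2])).magnitude() for d in D)
    if best is None or e<best[0]: best=(e,S4,S6)
_,S4,S6=best
res=least_squares(lambda k:np.concatenate([fk(k,d[0])[0]-d[1] for d in D]+[1e-3*(k-[0,-.19,.4,.4,.4,0,.1])]),[0,-.19,.4,.4,.4,0,.1])
K=res.x
LO=np.array([-3.07,-1.43,-1.02,-3.03,-3.05,-3.03]);HI=np.array([3.07,2.12,1.25,1.67,0,3.03])
def ik(pg,Rg,q0):
    tc=np.array(pg)-Rg.apply([0,0,tcp_to_grasp])
    def f(q): p,r=fk(K,q); return np.r_[(p-tc)*5,(r.inv()*Rg).as_rotvec()]
    o=None
    for i in range(15):
        s=np.clip(np.array(q0)+(0 if i==0 else np.random.default_rng(i).normal(0,.7,6)),LO+.02,HI-.02)
        r=least_squares(f,s,bounds=(LO,HI))
        c=(r.cost>1e-5)*10+np.abs(r.x-q0).sum()*.1
        if o is None or c<o[0]: o=(c,r)
    return o[1].x,np.sqrt(2*o[1].cost)
if __name__=='__main__':
    print(best,K.round(4),max(np.linalg.norm(fk(K,d[0])[0]-d[1]) for d in D))
E
python3 kin.py
```

```text
t 2.225 q [ 0.035 -0.178 -1.     1.666 -0.008 -0.138] grasp [0.593  0.0362 0.3184] az/th [ 1.3 47. ] F [-0.7  0.1 -0.3] w 0.0879
(2.8849778256230576, 1, 1) [ 0.6792 -0.1195  0.4484 -0.0597  0.0228 -0.163  -0.1697] 0.14675466902140188
```

```bash
sed -i 's/\[\[0,0,1\],\[0,-1,0\],\[1,0,0\]\]/[[0,0,1],[0,1,0],[-1,0,0]]/' kin.py; python3 kin.py
```

```text
(6.1741530669721904e-06, -1, -1) [ 0.1606 -0.0974  0.1694  0.6766  0.2408  0.0414  0.3603] 0.1175503870705481
```

```bash
sed -i 's/+r6.apply(\[k\[6\],0,0\])/+r5.apply([k[6],k[7],k[8]])/; s/1e-3\*(k-\[0,-.19,.4,.4,.4,0,.1\])/1e-3*(k-K0)/; s/,\[0,-.19,.4,.4,.4,0,.1\])$/,K0)/; s/^best=None/best=None; K0=np.array([0,-.1,.4,.4,.4,0,.1,-.1,0])/; s/np.zeros(7)/np.zeros(9)/' kin.py; python3 kin.py
```

```text
(6.1741530669721904e-06, -1, -1) [ 0.     -0.      0.1989  0.6016  0.4636 -0.      0.1999 -0.1918  0.    ] 3.2295184419517805e-06
```

Exact kinematic fit (3 µm). Now I look for reachable grasp, pour and place poses.

```bash
cat > plan.py <<'E'
from kin import *
np.set_printoptions(precision=2,suppress=True)
def allik(pg,Rg,n=40):
    tc=np.array(pg)-Rg.apply([0,0,tcp_to_grasp]); out=[]
    def f(q): p,r=fk(K,q); return np.r_[(p-tc)*5,(r.inv()*Rg).as_rotvec()]
    g=np.random.default_rng(0)
    for i in range(n):
        r=least_squares(f,g.uniform(LO,HI),bounds=(LO,HI),max_nfev=60)
        if r.cost<1e-6 and not any(np.abs(r.x-o).max()<.05 for o in out): out.append(r.x)
    return out
if __name__=='__main__':
    for al in(-30,0,20,40):
      for th in(20,40,60):
        for fl in(0,180):
          for q in allik([.4735,.321,.086],ori(al,th,fl),25):
            m=np.minimum(q-LO,HI-q).min()
            if m>.05: print(al,th,fl,q,'margin',round(m,2))
E
python3 plan.py
```

```text
-30 40 0 [ 1.2   0.44 -0.97  1.28 -0.91 -1.36] margin 0.05
-30 40 180 [ 1.2   0.44 -0.97  1.28 -0.91  1.78] margin 0.05
-30 60 0 [ 1.13  0.32 -0.87  0.94 -0.66 -0.92] margin 0.15
-30 60 180 [ 1.13  0.32 -0.87  0.94 -0.66  2.22] margin 0.15
40 40 0 [ 0.28  0.22 -0.65 -1.93 -0.34 -2.49] margin 0.34
40 40 180 [ 0.28  0.22 -0.65 -1.93 -0.34  0.65] margin 0.34
```

```bash
cat > plan2.py <<'E'
from plan import *
def low(q):
    r3=R.from_euler('z',q[0])*R.from_euler('y',q[1])*R.from_euler('y',-q[2])
    w=R.from_euler('z',q[0]).apply([0,0,K[2]])+(R.from_euler('z',q[0])*R.from_euler('y',q[1])).apply([0,0,K[3]])+r3.apply([K[4],0,0])
    r5=r3*R.from_euler('x',-q[3])*R.from_euler('y',-q[4]); w2=w+r5.apply([0,K[7],0])
    return round(w[2],2),round(w2[2],2)
G=[]
for al in range(-60,61,15):
  for th in(25,35,45,55,65):
    for q in allik([.4735,.321,.086],ori(al,th),14):
        m=np.minimum(q-LO,HI-q)[1:5].min()
        if m>.08: G.append((al,th,m)); print('G',al,th,q,round(m,2),'wrist z',low(q));
E
time python3 plan2.py
```

```text
G -60 25 [ 1.31  0.74 -0.53  0.71 -1.36 -1.35] 0.49 wrist z (np.float64(0.2), np.float64(0.24))
G -60 35 [ 1.28  0.65 -0.55  0.68 -1.24 -1.28] 0.47 wrist z (np.float64(0.25), np.float64(0.29))
G -60 45 [ 1.24  0.56 -0.56  0.63 -1.12 -1.2 ] 0.46 wrist z (np.float64(0.29), np.float64(0.34))
G -60 55 [ 1.2   0.49 -0.56  0.56 -1.01 -1.09] 0.46 wrist z (np.float64(0.33), np.float64(0.38))
G -60 65 [ 1.14  0.42 -0.55  0.45 -0.91 -0.95] 0.47 wrist z (np.float64(0.36), np.float64(0.41))
G -45 25 [ 1.34  0.66 -0.76  0.97 -1.21 -1.44] 0.26 wrist z (np.float64(0.21), np.float64(0.24))
G -45 35 [ 1.3   0.57 -0.77  0.94 -1.09 -1.34] 0.25 wrist z (np.float64(0.26), np.float64(0.29))
G -45 45 [ 1.25  0.48 -0.76  0.87 -0.97 -1.22] 0.26 wrist z (np.float64(0.29), np.float64(0.34))
G -45 55 [ 1.2   0.42 -0.73  0.76 -0.86 -1.06] 0.29 wrist z (np.float64(0.33), np.float64(0.38))
G -45 65 [ 1.15  0.37 -0.68  0.6  -0.78 -0.85] 0.34 wrist z (np.float64(0.36), np.float64(0.41))
G -30 55 [ 1.14  0.34 -0.91  1.07 -0.71 -1.06] 0.11 wrist z (np.float64(0.33), np.float64(0.38))
G -30 65 [ 1.12  0.31 -0.82  0.79 -0.63 -0.76] 0.2 wrist z (np.float64(0.35), np.float64(0.41))
G 45 25 [-0.08  0.51 -0.86 -2.18 -1.01 -1.76] 0.16 wrist z (np.float64(0.27), np.float64(0.24))
G 45 35 [ 0.12  0.29 -0.71 -2.   -0.59 -2.22] 0.31 wrist z (np.float64(0.39), np.float64(0.29))
G 45 45 [ 0.63  0.18 -0.57 -1.25 -0.11  2.93] 0.11 wrist z (np.float64(0.47), np.float64(0.34))
G 60 25 [-0.03  0.47 -0.64 -1.82 -0.96 -2.06] 0.38 wrist z (np.float64(0.32), np.float64(0.24))
G 60 35 [ 0.17  0.31 -0.57 -1.63 -0.68 -2.46] 0.45 wrist z (np.float64(0.41), np.float64(0.29))
G 60 55 [ 0.75  0.2  -0.57 -0.68 -0.27  2.47] 0.27 wrist z (np.float64(0.47), np.float64(0.38))
G 60 65 [ 0.88  0.21 -0.64 -0.23 -0.3   1.94] 0.3 wrist z (np.float64(0.44), np.float64(0.41))
real	0m47.172s
user	0m46.224s
sys	0m0.234s
```

```bash
cat > plan3.py <<'E'
from plan2 import low; from plan import *
for al,th in((-45,35),(-45,28)):
  for fl in(0,180):
    R0=ori(al,th,fl)
    # placing
    for g in range(-150,31,30):
        for q in allik([.4735,-.347,.17],R.from_euler('z',g,degrees=True)*R0,8):
            m=np.minimum(q-LO,HI-q).min()
            if m>.1: print('place',al,th,fl,'yaw',g,q,round(m,2),low(q))
    # pouring: roll by phi about tool z, tool az a, elevation t
    for phi in(120,-120):
      for a in(-75,-45,-15,15):
        for t in(0,15):
          Rp=ori(a,t,fl)*R.from_euler('z',phi,degrees=True); m_=(Rp*R0.inv()).apply([0,0,1])
          for q in allik([.62,.028,.17],Rp,8):
            m=np.minimum(q-LO,HI-q).min()
            if m>.1: print('pour',al,th,fl,phi,'az/th',a,t,'mugaxis',m_,q,round(m,2),low(q))
E
sed -i 's/^G=\[\]/if __name__!="__main__": raise SystemExit\nG=[]/' plan2.py
python3 - <<'E'
s=open('plan2.py').read().split('if __name__')[0]; open('plan2.py','w').write(s)
E
python3 plan3.py
```

```text
place -45 35 0 yaw -150 [-0.29  0.83  0.3   0.02 -2.   -1.55] 0.95 (np.float64(0.37), np.float64(0.38))
place -45 35 0 yaw -120 [-0.11  0.73 -0.01  0.31 -1.75 -1.29] 1.01 (np.float64(0.33), np.float64(0.38))
place -45 35 0 yaw -90 [ 0.03  0.58 -0.4   0.61 -1.42 -1.18] 0.62 (np.float64(0.32), np.float64(0.38))
place -45 35 0 yaw -60 [ 0.06  0.39 -0.83  1.06 -1.1  -1.2 ] 0.19 (np.float64(0.32), np.float64(0.38))
place -45 35 0 yaw 0 [-0.99  0.06 -0.76 -2.43 -0.25 -2.15] 0.25 (np.float64(0.46), np.float64(0.38))
pour -45 35 0 120 az/th 15 0 mugaxis [-0.37 -0.83 -0.41] [-0.66  0.77 -0.82 -2.22 -1.59  2.64] 0.2 (np.float64(0.17), np.float64(0.17))
pour -45 35 0 120 az/th 15 15 mugaxis [-0.45 -0.86 -0.25] [-0.59  0.4  -0.76 -2.16 -1.06  2.27] 0.26 (np.float64(0.33), np.float64(0.26))
pour -45 35 0 -120 az/th -75 0 mugaxis [ 0.54  0.74 -0.41] [ 0.76  0.8  -0.68  1.07 -1.61  0.6 ] 0.34 (np.float64(0.16), np.float64(0.17))
pour -45 35 0 -120 az/th -75 15 mugaxis [ 0.51  0.82 -0.25] [ 0.75  0.66 -0.68  1.04 -1.42  0.73] 0.34 (np.float64(0.22), np.float64(0.26))
pour -45 35 0 -120 az/th 15 0 mu
[... 4003 characters left out ...]

pour -45 28 180 120 az/th 15 0 mugaxis [-0.26 -0.86 -0.44] [-0.66  0.77 -0.82 -2.22 -1.59 -0.5 ] 0.2 (np.float64(0.17), np.float64(0.17))
pour -45 28 180 120 az/th 15 15 mugaxis [-0.35 -0.89 -0.3 ] [-0.59  0.4  -0.76 -2.16 -1.06 -0.87] 0.26 (np.float64(0.33), np.float64(0.26))
pour -45 28 180 -120 az/th -75 0 mugaxis [ 0.62  0.65 -0.44] [ 0.76  0.8  -0.68  1.07 -1.61 -2.54] 0.34 (np.float64(0.16), np.float64(0.17))
pour -45 28 180 -120 az/th -75 15 mugaxis [ 0.59  0.75 -0.3 ] [ 0.75  0.66 -0.68  1.04 -1.42 -2.41] 0.34 (np.float64(0.22), np.float64(0.26))
pour -45 28 180 -120 az/th 15 0 mugaxis [-0.65  0.62 -0.44] [-0.66  0.77 -0.82 -2.22 -1.59 -2.6 ] 0.2 (np.float64(0.17), np.float64(0.17))
```

```bash
python3 nxt.py .56,.05,.30,-55,50 | tail -1
python3 - <<'E'
from plan import *; from plan2 import low
qs=get_state()['q']
R0=ori(-45,28);c=np.array([.4735,.3213,.084]);z=R0.as_matrix()[:,2]
for n,p,o in[('via',[.56,.05,.30],ori(-55,50)),('pre',c-.12*z,R0),('g',c,R0),('lift',c+[0,0,.12],R0)]+[('pour%d_%d'%(ph,t),[.60,.0,.15],ori(-75,t)*R.from_euler('z',ph,degrees=True)) for ph in(0,-90,-140) for t in(15,28)]+[('place',[.4735,-.347,.165],ori(-165,28)),('placeh',[.4735,-.347,.25],ori(-165,28))]:
    qs,e=ik(p,o,qs); print(n,np.round(p,3),qs,round(e,4),low(qs),(o*R0.inv()).apply([0,0,1]))
E
```

```text
.56,.05,.30,-55,50 [-99.9, -1.7, 22.5, -2.1, 37.3, 40.3]
via [0.56 0.05 0.3 ] [ 0.79  0.07 -0.7   0.79 -1.11 -0.65] 0.0 (np.float64(0.48), np.float64(0.58)) [ 0.21 -0.31  0.93]
pre [0.4  0.4  0.14] [ 1.52  0.6  -0.6   0.74 -1.34 -1.29] 0.0 (np.float64(0.26), np.float64(0.31)) [0. 0. 1.]
g [0.47 0.32 0.08] [ 1.33  0.63 -0.77  0.96 -1.17 -1.41] 0.0 (np.float64(0.23), np.float64(0.25)) [0. 0. 1.]
lift [0.47 0.32 0.2 ] [ 1.35  0.46 -0.7   0.88 -1.33 -1.21] 0.0 (np.float64(0.31), np.float64(0.37)) [0. 0. 1.]
pour0_15 [0.6  0.   0.15] [ 0.73  0.66 -0.76  1.07 -1.38 -1.43] 0.0 (np.float64(0.22), np.float64(0.24)) [-0.06  0.22  0.97]
pour0_28 [0.6  0.   0.15] [ 0.7   0.53 -0.75  1.02 -1.22 -1.29] 0.0 (np.float64(0.27), np.float64(0.32)) [-0.  0.  1.]
pour-90_15 [0.6  0.   0.15] [ 0.73  0.66 -0.76  1.07 -1.38  0.14] 0.0 (np.float64(0.22), np.float64(0.24)) [0.74 0.67 0.12]
pour-90_28 [0.6  0.   0.15] [ 0.7   0.53 -0.75  1.02 -1.22  0.28] 0.0 (np.float64(0.27), np.float64(0.32)) [0.75 0.63 0.22]
pour-140_15 [0.6  0.   0.15] [ 0.73  0.66 -0.76  1.07 -1.38  1.01] 0.0 (np.float64(0.22), np.float64(0.24)) [ 0.39  0.75 -0.53]
pour-140_28 [0.6  0.   0.15] [ 0.7   0.53 -0.75  1.02 -1.22  1.15] 0.0 (np.float64(0.27), np.float64(0.32)) [ 0.36  0.85 -0.38]
place [ 0.47 -0.35  0.17] [-0.11  0.8   0.01  0.33 -1.82 -1.31] 0.0 (np.float64(0.29), np.float64(0.33)) [ 0. -0.  1.]
placeh [ 0.47 -0.35  0.25] [-0.11  0.72  0.06  0.35 -1.94 -1.26] 0.0 (np.float64(0.37), np.float64(0.42)) [ 0. -0.  1.]
```

>>> {"fn": "drive_tool", "kwargs": {
  "moves": [
    [-100,-2,22,-2,37,40,-1],
    [-100,-2,22,-2,37,40,-1],
    [-100,-2,22,-2,37,40,-1],
    [-100,-2,22,-2,37,40,-1],
    [-100,-2,22,-2,37,40,-1],
    [-100,-2,22,-2,37,40,-1],
    [-100,-2,22,-2,37,40,-1]
  ]
}}

```text
t: 3.1
eef_pos: [0.5025, 0.135, 0.4221]
ee_rot: [-2.444, 0.0, -2.526]
force: [0.2, -0.1, -0.4]
width: 0.0876
```

```bash
python3 nxt.py .399,.396,.14,-45,28
```

```text
t 3.1 q [ 0.79   0.072 -0.694  0.789 -1.102 -0.652] grasp [0.5617 0.0515 0.3001] az/th [-54.7  50. ] F [ 0.2 -0.1 -0.4] w 0.0876
.399,.396,.14,-45,28 [-42.6, 448.5, -105.6, 22.0, -7.6, -6.2]
```

>>> {"fn": "drive_tool", "kwargs": {
  "moves": [
    [-43,448,-106,22,-8,-6,-1],
    [-43,448,-106,22,-8,-6,-1],
    [-43,448,-106,22,-8,-6,-1],
    [-43,448,-106,22,-8,-6,-1],
    [-43,448,-106,22,-8,-6,-1],
    [-43,448,-106,22,-8,-6,-1],
    [-43,448,-106,22,-8,-6,-1],
    [-43,448,-106,22,-8,-6,-1],
    [-43,448,-106,22,-8,-6,-1],
    [-43,448,-106,22,-8,-6,-1]
  ]
}}

```text
t: 4.35
eef_pos: [0.3009, 0.4935, 0.2163]
ee_rot: [-2.058, 0.007, -2.354]
force: [-0.6, -1.0, 1.0]
width: 0.088
```

```bash
python3 nxt.py .4735,.3213,.084,-45,28
python3 - <<'E'
from h import *
a,b=cam('top'),cam('side')
cv2.imwrite('pics/pre.png',np.hstack([cv2.resize(a['img'][120:270,60:260],(400,300)),cv2.resize(b['img'][200:350,120:320],(400,300))])[:,:,::-1])
E
```

```text
t 4.35 q [ 1.515  0.598 -0.606  0.747 -1.341 -1.299] grasp [0.401  0.3945 0.1417] az/th [-44.7  27.9] F [-0.6 -1.   1. ] w 0.088
.4735,.3213,.084,-45,28 [0.3, 2.5, 118.1, -0.1, 0.3, -0.3]
```

View pics/pre.png

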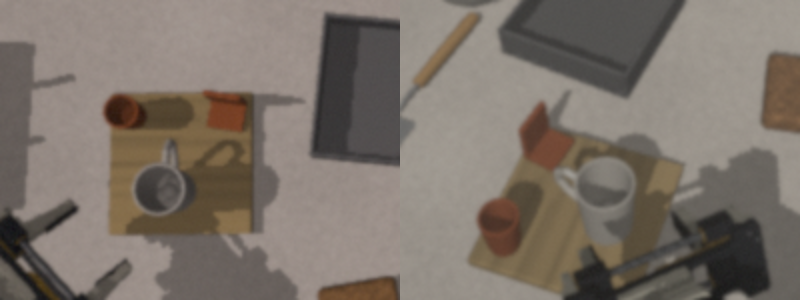

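The picture shows both fingers open at about (70,210) and (125,270), aimed diagonally at the mug (160,190). The handle is clear of the jaw line. I go in and grip.

>>> {"fn": "drive_tool", "kwargs": {
  "moves": [
    [0,2,30,0,0,0,-1],
    [0,2,60,0,0,0,-1],
    [0,2,85,0,0,0,-1],
    [0,2,103,0,0,0,-1],
    [0,2,114,0,0,0,-1],
    [0,2,118,0,0,0,-1],
    [0,2,118,0,0,0,-1]
  ]
}}

```text
t: 5.32
eef_pos: [0.374, 0.4222, 0.1593]
ee_rot: [-2.058, 0.008, -2.354]
force: [0.2, 0.4, -0.6]
width: 0.0878
```

>>> {"fn": "drive_tool", "kwargs": {
  "moves": [
    [0,0,0,0,0,0,0.2],
    [0,0,0,0,0,0,0.5],
    [0,0,0,0,0,0,0.5],
    [0,0,0,0,0,0,0.5],
    [0,0,0,0,0,0,0.5]
  ],
  "grip_force": 40
}}

```text
t: 5.95
eef_pos: [0.3738, 0.422, 0.1591]
ee_rot: [-2.057, 0.007, -2.354]
force: [-2.7, -1.1, 3.4]
width: 0.0668
```

```bash
python3 nxt.py .4735,.3213,.25,-45,28
python3 - <<'E'
from h import *
a,b=cam('top'),cam('side')
cv2.imwrite('pics/grip.png',np.hstack([cv2.resize(a['img'][120:270,60:260],(400,300)),cv2.resize(b['img'][200:350,120:320],(400,300))])[:,:,::-1])
E
```

```text
t 5.95 q [ 1.327  0.635 -0.768  0.968 -1.175 -1.423] grasp [0.4739 0.323  0.0846] az/th [-44.7  27.9] F [-2.7 -1.1  3.4] w 0.0668
.4735,.3213,.25,-45,28 [-0.6, -147.0, -76.6, -0.1, 0.3, -0.3]
```

View pics/grip.png

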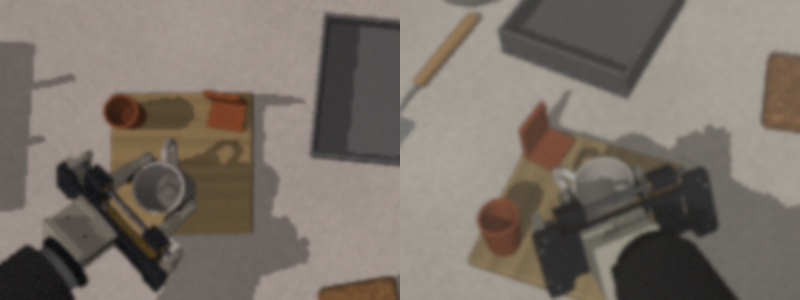

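The fingers grip the mug at about (160,188) in the crop. The width of 66.8 mm matches the mug at that height, and the bystanders are untouched. I lift straight up.

>>> {"fn": "drive_tool", "kwargs": {
  "moves": [
    [0,-22,-11,0,0,0,0.5],
    [0,-66,-34,0,0,0,0.5],
    [0,-110,-57,0,0,0,0.5],
    [0,-140,-73,0,0,0,0.5],
    [0,-147,-77,0,0,0,0.5],
    [0,-147,-77,0,0,0,0.5]
  ]
}}

```text
t: 6.8
eef_pos: [0.3734, 0.4207, 0.3242]
ee_rot: [-2.059, 0.008, -2.354]
force: [0.1, -0.4, -4.4]
width: 0.067
```

```bash
python3 nxt.py .60,.04,.22,-75,28
```

```text
t 6.8 q [ 1.354  0.399 -0.667  0.863 -1.387 -1.15 ] grasp [0.4735 0.3218 0.2495] az/th [-44.6  28. ] F [ 0.1 -0.4 -4.4] w 0.067
.60,.04,.22,-75,28 [39.5, -118.5, 285.2, 0.1, 26.8, 13.8]
```

>>> {"fn": "drive_tool", "kwargs": {
  "moves": [
    [4,-12,28,0,3,1,0.5],
    [12,-36,86,0,8,4,0.5],
    [20,-59,143,0,13,7,0.5],
    [28,-83,200,0,19,10,0.5],
    [34,-102,245,0,23,12,0.5],
    [38,-115,275,0,26,13,0.5],
    [39,-118,285,0,27,14,0.5],
    [39,-118,285,0,27,14,0.5]
  ]
}}

```text
t: 7.8
eef_pos: [0.5638, 0.1761, 0.2938]
ee_rot: [-2.06, 0.0, -2.886]
force: [-0.4, -0.2, -3.2]
width: 0.0668
```

```bash
python3 nxt.py .60,.01,.15,-75,12 .60,.005,.145,-75,12,-30 .60,.0,.14,-75,12,-60  .60,.0,.14,-75,12,-90
```

```text
t 7.8 q [ 0.781  0.468 -0.64   0.9   -1.346 -1.164] grasp [0.5994 0.04   0.219 ] az/th [-75.3  28. ] F [-0.4 -0.2 -3.2] w 0.0668
.60,.01,.15,-75,12 [8.0, 91.2, 64.3, 16.0, -0.3, -0.1]
.60,.005,.145,-75,12,-30 [9.2, 93.3, 71.0, 15.7, 3.9, -29.9]
.60,.0,.14,-75,12,-60 [10.5, 95.5, 77.6, 14.7, 8.1, -59.7]
.60,.0,.14,-75,12,-90 [10.5, 95.5, 77.6, 12.8, 12.3, -89.5]
```

>>> {"fn": "drive_tool", "kwargs": {
  "moves": [
    [3,31,21,5,0,0,0.5],
    [8,75,53,13,0,-4,0.5],
    [9,93,71,16,2,-14,0.5],
    [9,93,71,16,4,-24,0.5],
    [10,95,74,15,5,-34,0.5],
    [10,95,78,15,6,-43,0.5],
    [10,95,78,15,7,-52,0.5],
    [10,95,78,15,8,-60,0.5],
    [10,95,78,14,9,-67,0.5],
    [10,95,78,14,10,-74,0.5],
    [10,95,78,13,11,-81,0.5],
    [10,95,78,13,12,-89,0.5]
  ]
}}

```text
t: 9.3
eef_pos: [0.5601, 0.1525, 0.1747]
ee_rot: [-3.104, -1.358, -1.338]
force: [0.2, 0.7, -3.9]
width: 0.0669
```

```bash
python3 nxt.py .60,.0,.14,-75,12,-115 .60,.0,.14,-75,12,-145
```

```text
t 9.3 q [ 0.738  0.698 -0.766  1.086 -1.407  0.089] grasp [0.6018 0.0024 0.1411] az/th [-74.5  12.2] F [ 0.2  0.7 -3.9] w 0.0669
.60,.0,.14,-75,12,-115 [-1.1, 0.9, 2.1, -0.6, 0.0, -25.4]
.60,.0,.14,-75,12,-145 [-1.1, 0.9, 2.1, -0.6, -0.1, -55.4]
```

>>> {"fn": "drive_tool", "kwargs": {
  "moves": [
    [0,0,0,0,0,-6,0.5],
    [0,0,0,0,0,-12,0.5],
    [0,0,0,0,0,-18,0.5],
    [0,0,0,0,0,-25,0.5],
    [0,0,0,0,0,-32,0.5],
    [0,0,0,0,0,-40,0.5],
    [0,0,0,0,0,-48,0.5],
    [0,0,0,0,0,-55,0.5],
    [0,0,0,0,0,-60,0.5],
    [0,0,0,0,0,-60,0.5],
    [0,0,0,0,0,-60,0.5],
    [0,0,0,0,0,-60,0.5]
  ]
}}

```text
t: 10.8
eef_pos: [0.5603, 0.1511, 0.1749]
ee_rot: [1.816, -0.524, 0.144]
force: [-0.2, -0.2, -2.2]
width: 0.0666
```

```bash
python3 nxt.py
python3 - <<'E'
from h import *
a,b=cam('top'),cam('side')
cv2.imwrite('pics/pour.png',np.hstack([cv2.resize(a['img'][90:240,180:380],(400,300)),cv2.resize(b['img'][130:280,120:320],(400,300))])[:,:,::-1])
E
```

```text
t 10.8 q [ 0.736  0.698 -0.766  1.085 -1.408  1.131] grasp [0.6016 0.0009 0.1414] az/th [-74.6  12.1] F [-0.2 -0.2 -2.2] w 0.0666
```

View pics/pour.png

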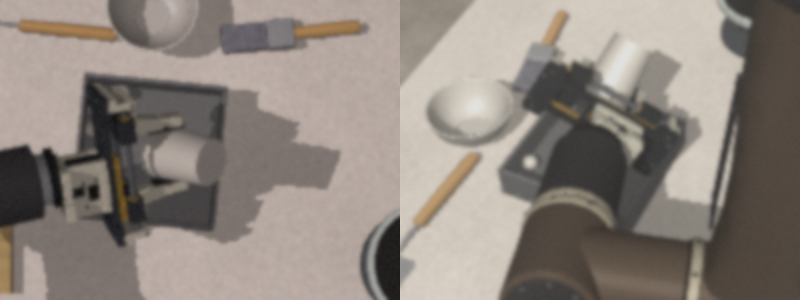

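One ball shows in the tray at (528,160) in the side half. The gripper hides the rest, so I raise the mug still tipped over the tray and look again.

```bash
python3 nxt.py .60,-.02,.29,-75,12,-149.6
```

```text
t 10.9 q [ 0.735  0.698 -0.766  1.085 -1.409  1.131] grasp [6.016e-01 6.000e-04 1.415e-01] az/th [-74.7  12.1] F [-0.3  0.2 -2.9] w 0.0668
.60,-.02,.29,-75,12,-149.6 [70.9, 131.2, -12.1, -0.3, -0.2, -0.3]
```

>>> {"fn": "drive_tool", "kwargs": {
  "moves": [
    [20,36,-3,0,0,0,0.5],
    [44,82,-8,0,0,0,0.5],
    [66,122,-11,0,0,0,0.5],
    [71,131,-12,0,0,0,0.5],
    [71,131,-12,0,0,0,0.5]
  ]
}}

```text
t: 11.52
eef_pos: [0.5598, 0.13, 0.3234]
ee_rot: [1.817, -0.524, 0.142]
force: [0.5, 0.1, -4.0]
width: 0.0672
```

```bash
python3 nxt.py .55,-.15,.30,-120,28
python3 - <<'E'
from h import *
a,b=cam('top'),cam('side')
cv2.imwrite('pics/pour2.png',np.hstack([cv2.resize(a['img'][90:240,180:380],(400,300)),cv2.resize(b['img'][130:280,120:320],(400,300))])[:,:,::-1])
E
```

```text
t 11.525 q [ 0.71   0.462 -0.741  1.085 -1.524  1.364] grasp [ 0.6009 -0.0202  0.2898] az/th [-74.7  12.2] F [ 0.5  0.1 -4. ] w 0.0672
.55,-.15,.30,-120,28 [58.2, 65.2, 154.0, -64.2, -4.5, 153.9]
```

View pics/pour2.png

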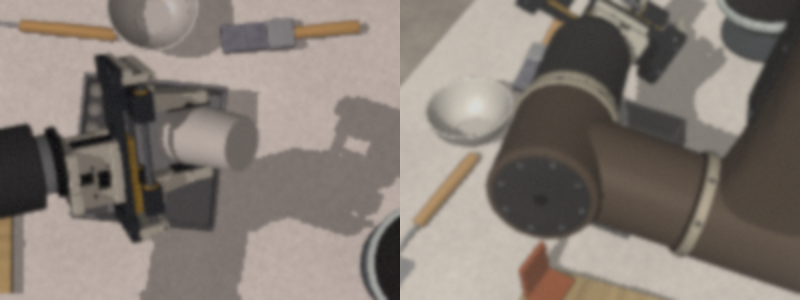

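The gripper still hides the tray (there are bumps near its left wall, at about (93,105)). I turn the mug upright while moving towards the wheel, then check the tray and the mug's inside.

>>> {"fn": "drive_tool", "kwargs": {
  "moves": [
    [4,4,10,-4,0,10,0.5],
    [8,9,20,-8,0,20,0.5],
    [12,13,31,-13,-1,31,0.5],
    [16,17,41,-17,-1,41,0.5],
    [20,22,51,-21,-2,51,0.5],
    [24,26,62,-26,-2,62,0.5],
    [27,30,72,-30,-2,72,0.5],
    [31,35,82,-34,-3,82,0.5],
    [35,39,92,-39,-3,92,0.5],
    [39,43,103,-43,-3,103,0.5],
    [43,48,113,-47,-3,113,0.5],
    [43,48,113,-47,-3,113,0.5]
  ]
}}

```text
t: 13.12
eef_pos: [0.6051, 0.0138, 0.3595]
ee_rot: [-1.829, -0.67, 2.866]
force: [0.1, 0.4, -3.5]
width: 0.0669
```

```bash
python3 nxt.py .4735,-.347,.24,-165,28
```

```text
t 13.125 q [ 0.483  0.577 -0.361  0.67  -1.875 -0.5  ] grasp [ 0.5388 -0.1275  0.3276] az/th [-115.1   11.6] F [ 0.1  0.4 -3.5] w 0.0669
.4735,-.347,.24,-165,28 [-100.2, -101.1, 294.9, -31.4, 40.6, 53.7]
```

>>> {"fn": "drive_tool", "kwargs": {
  "moves": [
    [-7,-7,20,-2,3,4,0.5],
    [-20,-20,59,-6,8,11,0.5],
    [-33,-33,97,-10,13,18,0.5],
    [-46,-46,136,-14,19,25,0.5],
    [-59,-60,174,-18,24,32,0.5],
    [-72,-73,212,-23,29,39,0.5],
    [-84,-85,248,-26,34,45,0.5],
    [-94,-95,277,-29,38,50,0.5],
    [-99,-100,291,-31,40,53,0.5],
    [-100,-101,295,-31,41,54,0.5],
    [-100,-101,295,-31,41,54,0.5]
  ]
}}

```text
t: 14.5
eef_pos: [0.6097, -0.3094, 0.3153]
ee_rot: [-2.05, 0.005, 1.831]
force: [0.1, -0.0, -2.6]
width: 0.0668
```

```bash
python3 nxt.py .4735,-.347,.20,-165,28
python3 - <<'E'
from h import *
a,b=cam('top'),cam('side'); np.save('a.npy',a,allow_pickle=True); np.save('b.npy',b,allow_pickle=True)
cv2.imwrite('pics/after.png',np.vstack([np.hstack([cv2.resize(a['img'][110:260,205:405],(400,300)),cv2.resize(a['img'][150:300,300:500],(400,300))]),np.hstack([cv2.resize(b['img'][140:290,130:330],(400,300)),cv2.resize(b['img'][50:200,220:420],(400,300))])])[:,:,::-1])
E
```

```text
t 14.5 q [-0.105  0.731  0.055  0.349 -1.936 -1.271] grasp [ 0.4732 -0.3462  0.2419] az/th [-164.9   27.4] F [ 0.1 -0.  -2.6] w 0.0668
.4735,-.347,.20,-165,28 [-0.9, 35.7, 19.2, -0.6, 0.1, -0.3]
```

View pics/after.png

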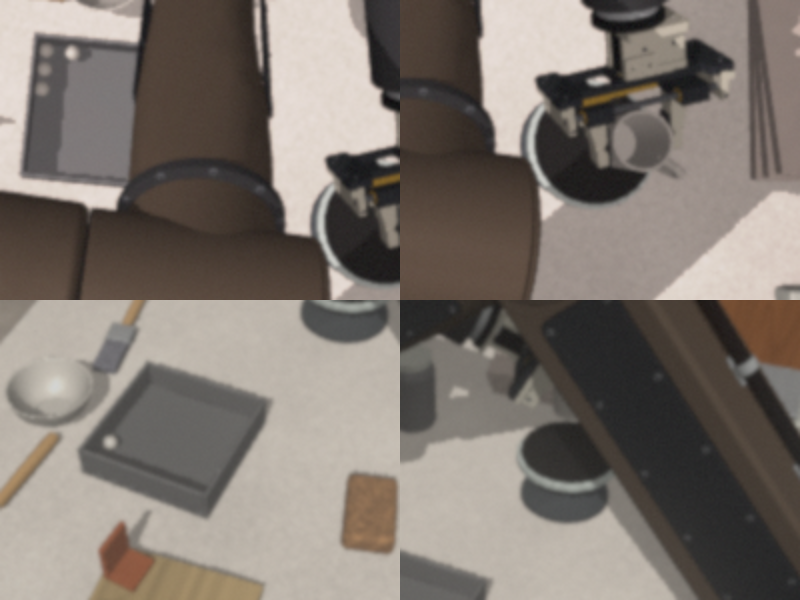

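The picture shows all four balls in the tray: three along its left wall at (45,50), (44,70), (42,90) and one at (72,52). The mug hangs upright and empty over the wheel, with its rim at (642,140). I measure the held mug's axis and height.

Run:
```python
from h import *
np.set_printoptions(precision=4,suppress=True)
f=np.load('a.npy',allow_pickle=True).item(); P=cloud(f)[190:250,395:450]; im=f['img'][190:250,395:450].astype(int)
hsv=cv2.cvtColor(im.astype(np.uint8),cv2.COLOR_RGB2HSV)
Q=P.reshape(-1,3); h=hsv.reshape(-1,3)
c=np.array([.4735,-.347])
d=np.linalg.norm(Q[:,:2]-c,axis=1)
print(np.histogram(Q[(d<.04)&(h[:,2]>70),2],bins=np.arange(.16,.3,.01)))
for i in range(5):
    d=np.linalg.norm(Q[:,:2]-c,axis=1); m=(d>.027)&(d<.04)&(np.abs(Q[:,2]-.264)<.008); c,r=circ(Q[m,:2])
A=np.c_[Q[m,:2]-c,np.ones(m.sum())]; s=np.linalg.lstsq(A,Q[m,2],rcond=None)[0]
print(m.sum(),c,r,'plane',s,'tilt deg',np.degrees(np.hypot(*s[:2])))
ang=np.degrees(np.arctan2(*(Q[m,:2]-c).T[::-1])); print(np.histogram(ang,bins=8,range=(-180,180))[0])
# inside floor
k=np.linalg.norm(Q[:,:2]-c,axis=1)<.015; print('inside',np.percentile(Q[k,2],[5,50,95]))
hd=(np.linalg.norm(Q[:,:2]-c,axis=1)>.045)&(np.linalg.norm(Q[:,:2]-c,axis=1)<.07)&(Q[:,2]>.19)&(Q[:,2]<.27)&(Q[:,0]<c[0]); print('handle',hd.sum(),np.degrees(np.arctan2(*(np.median(Q[hd,:2],0)-c)[::-1])))
```

```text
(array([  0,  90,  84,  49,  46,  55,  63,  64,  95, 118, 200,   0,   0]), array([0.16, 0.17, 0.18, 0.19, 0.2 , 0.21, 0.22, 0.23, 0.24, 0.25, 0.26,
       0.27, 0.28, 0.29]))
259 [ 0.4757 -0.3466] 0.03273113223864454 plane [-0.0034  0.0077  0.262 ] tilt deg 0.4813339377886256
[27 34 46 29 22 40 35 26]
inside [0.1775 0.1793 0.1824]
handle 157 -124.15352793782297
```

```bash
python3 nxt.py .471,-.346,.180,-164.9,27.9
```

```text
t 14.6 q [-0.104  0.73   0.055  0.349 -1.936 -1.271] grasp [ 0.4735 -0.3457  0.2423] az/th [-164.9   27.5] F [-0.  -0.1 -2.9] w 0.0666
.471,-.346,.180,-164.9,27.9 [0.5, 53.0, 31.0, -0.4, 0.0, -0.3]
```

>>> {"fn": "drive_tool", "kwargs": {
  "moves": [
    [0,10,6,0,0,0,0.5],
    [0,24,14,-0.4,0,0,0.5],
    [0,38,22,-0.4,0,0,0.5],
    [0,48,28,-0.4,0,0,0.5],
    [0,53,31,-0.4,0,0,0.5],
    [0,53,31,-0.4,0,0,0.5],
    [0,53,31,-0.4,0,0,0.5],
    [0,53,31,-0.4,0,0,0.5]
  ]
}}

```text
t: 15.6
eef_pos: [0.6069, -0.3111, 0.2553]
ee_rot: [-2.06, 0.006, 1.83]
force: [-0.1, -0.2, -3.2]
width: 0.0665
```

```bash
python3 nxt.py .471,-.346,.170,-164.9,27.9; python3 -c "
from h import *
s=[get_state()['force'][2]]
for i in range(4): cam('top'); s.append(get_state()['force'][2])
print(s)"
```

```text
t 15.6 q [-0.107  0.782  0.013  0.337 -1.84  -1.305] grasp [ 0.4711 -0.3477  0.1805] az/th [-164.9   28. ] F [-0.1 -0.2 -3.2] w 0.0665
.471,-.346,.170,-164.9,27.9 [1.8, 9.7, 4.7, 0.1, -0.0, -0.4]
[np.float64(-3.238473814043898), np.float64(-3.0410089808081073), np.float64(-2.4813593173348596), np.float64(-2.488048668946823), np.float64(-3.0626188001441164)]
```

>>> {"fn": "drive_tool", "kwargs": {
  "moves": [
    [1,2,1,0,0,0,0.5],
    [1.5,4,2,0,0,0,0.5],
    [1.5,6,3,0,0,0,0.5],
    [1.5,8,4.2,0,0,0,0.5],
    [1.5,8,4.2,0,0,0,0.5]
  ]
}}

```text
t: 16.42
eef_pos: [0.6064, -0.3097, 0.2453]
ee_rot: [-2.058, 0.005, 1.83]
force: [-0.3, -0.2, -3.2]
width: 0.0669
```

>>> {"fn": "drive_tool", "kwargs": {
  "moves": [
    [0,0.9,0.5,0,0,0,0.5],
    [0,1.8,1,0,0,0,0.5],
    [0,1.8,1,0,0,0,0.5]
  ]
}}

```text
t: 16.8
eef_pos: [0.6064, -0.3097, 0.2435]
ee_rot: [-2.059, 0.006, 1.83]
force: [0.1, 0.4, -3.3]
width: 0.0669
```

>>> {"fn": "drive_tool", "kwargs": {
  "moves": [
    [0,0.9,0.5,0,0,0,0.5],
    [0,1.8,1,0,0,0,0.5],
    [0,1.8,1,0,0,0,0.5]
  ]
}}

```text
t: 17.18
eef_pos: [0.6064, -0.3097, 0.2414]
ee_rot: [-2.059, 0.005, 1.83]
force: [0.4, 0.2, -2.9]
width: 0.0668
```

>>> {"fn": "drive_tool", "kwargs": {
  "moves": [
    [0,0.5,0.2,0,0,0,0.5],
    [0,0.9,0.5,0,0,0,0.5],
    [0,0.9,0.5,0,0,0,0.5]
  ]
}}

```text
t: 17.55
eef_pos: [0.6064, -0.3097, 0.2405]
ee_rot: [-2.059, 0.006, 1.83]
force: [-0.3, 1.4, -2.8]
width: 0.0662
```

>>> {"fn": "drive_tool", "kwargs": {
  "moves": [
    [0,0.5,0.2,0,0,0,0.5],
    [0,0.9,0.5,0,0,0,0.5],
    [0,0.9,0.5,0,0,0,0.5]
  ]
}}

```text
t: 17.92
eef_pos: [0.6064, -0.3098, 0.2395]
ee_rot: [-2.059, 0.006, 1.83]
force: [0.2, -1.3, -3.7]
width: 0.0673
```

>>> {"fn": "drive_tool", "kwargs": {
  "moves": [
    [0,0.5,0.2,0,0,0,0.5],
    [0,0.9,0.5,0,0,0,0.5],
    [0,0.9,0.5,0,0,0,0.5]
  ]
}}

```text
t: 18.3
eef_pos: [0.6064, -0.3097, 0.2387]
ee_rot: [-2.058, 0.006, 1.83]
force: [0.1, 0.4, -0.0]
width: 0.0665
```

>>> {"fn": "drive_tool", "kwargs": {
  "moves": [
    [0,0.4,0.2,0,0,0,0.5],
    [0,0.4,0.2,0,0,0,0.5]
  ]
}}

```text
t: 18.55
eef_pos: [0.6064, -0.3097, 0.2383]
ee_rot: [-2.058, 0.006, 1.83]
force: [0.1, 1.5, 1.4]
width: 0.0667
```

```bash
python3 nxt.py
python3 - <<'E'
from h import *
fs=[]
for i in range(4): a=cam('top'); fs.append(get_state()['force'].round(2)); 
print(fs)
Q=cloud(a)[170:270,380:470].reshape(-1,3); c=np.array([.472,-.346])
for i in range(5):
    d=np.linalg.norm(Q[:,:2]-c,axis=1); m=(d>.027)&(d<.04)&(np.abs(Q[:,2]-.185)<.008); c,r=circ(Q[m,:2])
s=np.linalg.lstsq(np.c_[Q[m,:2]-c,np.ones(m.sum())],Q[m,2],rcond=None)[0]
print(m.sum(),c.round(4),r,s)
E
```

```text
t 18.55 q [-0.105  0.798  0.003  0.333 -1.817 -1.315] grasp [ 0.4705 -0.3462  0.1637] az/th [-165.    27.9] F [0.1 1.5 1.4] w 0.0667
[array([-0.63,  1.  ,  1.24]), array([0.7 , 1.37, 1.01]), array([1.01, 1.6 , 0.74]), array([0.61, 1.93, 1.22])]
221 [ 0.4728 -0.3469] 0.032667526907616075 [-0.00402677  0.00462367  0.18402242]
```

Contact is confirmed: the force rose from −2.9 to about +1 N, and the mug is within 1 mm of the wheel centre and level. I release and back out along the tool axis.

>>> {"fn": "drive_tool", "kwargs": {
  "moves": [
    [0,0,0,0,0,0,-0.55],
    [0,0,0,0,0,0,-0.65],
    [0,0,0,0,0,0,-1],
    [0,0,0,0,0,0,-1],
    [0,0,0,0,0,0,-1]
  ]
}}

```text
t: 19.38
eef_pos: [0.6064, -0.3098, 0.238]
ee_rot: [-2.059, 0.006, 1.83]
force: [1.7, 0.0, 0.5]
width: 0.0872
```

>>> {"fn": "drive_tool", "kwargs": {
  "moves": [
    [0,0,-4,0,0,0,-1],
    [0,0,-14,0,0,0,-1],
    [0,0,-30,0,0,0,-1],
    [0,0,-60,0,0,0,-1],
    [0,0,-95,0,0,0,-1],
    [0,0,-130,0,0,0,-1],
    [0,-30,-150,0,0,0,-1],
    [0,-60,-170,0,0,0,-1],
    [0,-60,-170,0,0,0,-1]
  ]
}}

```text
t: 20.5
eef_pos: [0.7249, -0.2773, 0.3748]
ee_rot: [-2.064, 0.009, 1.831]
force: [0.4, -0.9, 0.3]
width: 0.0876
```

```bash
python3 nxt.py
python3 - <<'E'
from h import *
a,b=cam('top'),cam('side')
cv2.imwrite('pics/end.png',np.hstack([cv2.resize(a['img'],(400,300)),cv2.resize(b['img'],(400,300))])[:,:,::-1])
Q=cloud(a)[170:270,350:470].reshape(-1,3); c=np.array([.472,-.346])
for i in range(5):
    d=np.linalg.norm(Q[:,:2]-c,axis=1); m=(d>.027)&(d<.04)&(np.abs(Q[:,2]-.185)<.008); c,r=circ(Q[m,:2])
s=np.linalg.lstsq(np.c_[Q[m,:2]-c,np.ones(m.sum())],Q[m,2],rcond=None)[0]
print(m.sum(),c.round(4),r,s)
E
```

```text
t 20.5 q [-0.057  0.857  0.45   0.349 -2.19  -1.216] grasp [ 0.5894 -0.3141  0.2994] az/th [-164.8   28.3] F [ 0.4 -0.9  0.3] w 0.0876
193 [ 0.4724 -0.3454] 0.03202505246247415 [0.00317811 0.0104315  0.18376597]
```

View pics/end.png

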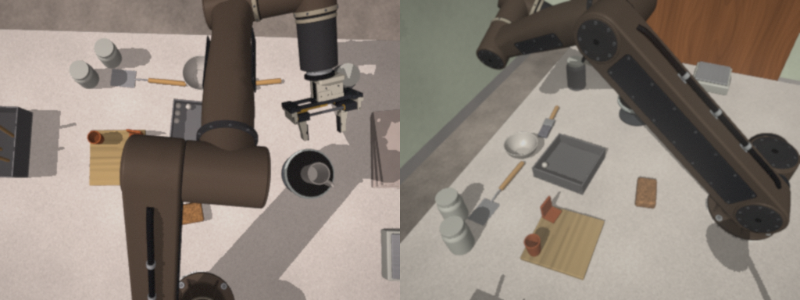

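The picture shows the mug standing in the middle of the wheel at (315,172), clear of the gripper. The beaker and tile are in place, and balls are in the tray at (545,163). I hand it in.

```bash
python3 -c "
from station import *; print(job_done())"
```

```text
the job is handed in; nothing more can be done
None
```

The job is handed in at about 20.5 s. The mug was emptied over the tray and now stands upright in the middle of the banding wheel, with the arm clear of it.

- **Balls:** After the pour, with the mug already moved to the wheel, the top view showed all four balls in the tray and the mug's inside was clear. In the last picture the arm hid part of the tray, so I did not count all four again.
- **Placing:** I lowered the held mug until the wrist force rose from −2.9 N to about +1 N, which put the disc's top at about 95 mm. The camera had given 96 mm.
- **Mug after release:** It sits within about 1.5 mm of the wheel centre, and its rim is level to about 0.6°, which is within the measuring noise.
- **Beaker and tile:** They look unmoved in the last picture, which I judged by eye.
- **Disagreements between views:** The side view's wheel-centre fit was about 13 mm off the top view's, because it included the wheel's side. I used the top view's value. For the mug I took a point between the two views' centres, which were about 4 mm apart, and the grip then read 66.8 mm wide, as expected.

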